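Hold a glass cell in the sensor beam

ROBOT

A 7-joint arm with a two-finger parallel gripper is mounted at the origin on the work surface. World frame = base frame: x ahead of the robot, y to its left, z up, the work surface at z = 0. Lengths are in m, angles in rad, forces in N, time in s.
With the tool pointing down it reaches from about 0.4 to 0.85 m from the base axis. Payload 10.4 kg.
Tool frame: the origin (TCP) lies on the front face of the gripper's body, between the roots of the fingers; the fingertips stand 73 mm ahead of it and the grasp point (between the pads) lies 54 mm ahead of it; x points along the fingers, y is the direction in which the jaws open and shut, and the axes are right-handed (so a half turn about x gives the same grasp; the last joint's range is limited). The gripper opens to 85 mm and grips with 20 to 120 N. Pads are 22 mm wide; open, the fingers measure 114 mm over their backs; the gripper's body (76 mm by 85 mm) begins 54 mm behind the grasp point. The pads swing forward as they close: fully open they stand 13 mm farther back than shut.
Start: joints at [-0.023, 0.332, -0.065, 1.46, 0.022, 1.35, -0.088], TCP at [0.625, 0, 0.304] pointing down, gripper open.
Joint ranges: [-2.6, 2.6], [-0.5, 2.12], [-1.47, 1.34], [0.16, 2.42], [-1.27, 4.41], [0.06, 2.06], [-2.6, 2.6]. Speed limits (rad/s): [2.22, 2.22, 2.79, 2.79, 3.14, 3.14, 3.14].

INTERFACE

Orientations are given as a unit quaternion [x, y, z, w].
In Python, from workcell import manip gives the robot as it stands. The module is installed in compiled form; this text tells all that it offers.
- The arm moves only by the tool arm_command, never from a script. Its argument "moves" is a list that holds one entry, the list of rows, each a list of 5 numbers: the closure, from 0 (fully open) to 1 (shut), then the shift along the tool's x, y, z in units of 25 mm (1.0 is 25 mm), then the turn about the tool's x in degrees. A call has 1 to 12 rows; each row shifts and turns the commanded pose from where the row before left it, along the tool's axes as they then stand; what a row does not reach is not made up. A row lasts 1/12 s, in which the tool goes at most 41.7 mm and 7.16 degrees, less where a joint would pass 70% of its speed; a pose out of reach is approached as far as the arm can. A call is refused whole if a number of a shift passes 1 or a number of a turn 7.16, either way. A call with a gripper value outside its range is refused whole. The fingers move at their own pace and stop on an object; "force" is the grip in N (left out, the last holds). Time passes only in rows, so rows that do not move let the fingers close. It gives the time, the measured TCP pose, the force and the opening at its end, in the units of the state.
- manip.get_obs(): the state, without advancing time (a new reading comes with each control period).
- manip.camera(name): name is "scene" or "side" or "wrist"; returns the picture (480x640x3 uint8, red, green, blue); there is no depth.
- manip.camera_info(name): a dict with "vfov" (degrees; the focal length in pixels is half the picture's height over the tangent of half this angle, whatever the lens; pixels are square), "cx", "cy" (the principal point, pixels), "pose" (4x4, takes a point from camera to world coordinates). Camera axes: x right, y down, z forward; pixel columns grow to the right and rows downward; lengths in m; the calibration is good to about 2 mm. A picture is of the moment at which its call begins: read the wrist's pose just before it. camera_info takes no time and is no camera call; for the wrist camera it gives the pose at the moment of the call.
- manip.hand_in(): hands the job in, once; it reports no verdict.
Trained networks look in the newest picture that a camera, given by its name, has taken for a name from the list of things; names that differ only in an ending like _2 or _b are one class to them, and where a whole thing is asked for, a point or a joint stands for the part that bears it (a point fixed in the world has none). Each returns a list of dicts, best first, with "confidence" (0 to 1); they miss things now and then, are a little off and sometimes report something else, mostly with a low value. They report only what shows in the picture. A call takes as long as a camera call. They do not tell look-alikes from the thing itself.
- manip.regions_of(query, camera): "mask" (480x640 bool, what is visible of it) and "rect" ([left, top, right, bottom] in pixels, round what is visible of it).
- manip.pinpoint(query, camera): "pixel" ([row, column] in pixels: a listed point, or the origin of a listed thing).
The state is a dict: "clock": time; "joint_pos": joint angles; "joint_velocities": joint speeds; "tau": joint torques, N m; "position": TCP position; "ee_rot": TCP orientation; "ft_force": force on the tool from outside, world axes, zero at the start; "torque": the same for the moment, N m; "grip_width": opening from 0.0 (shut) to 1.0 (fully open).
Only numpy, scipy, OpenCV 4.12 (cv2) and the standard library are available. Lean on these libraries where they do the work, as an engineer would, in place of code of your own. Each camera call takes 0.05 s, during which the arm holds its last target.

TASK

Take the glass cell out of its dock, gripping it only by its two frosted sides and never touching its clear windows, and, keeping it upright all the way, hold it in the light path of the sensor gate: midway between the two lenses, its middle at lens height, with its clear windows squarely facing the lenses. Finish while still holding it there, still and in mid-air; do not touch the gate, and leave the wheel, gear and motor where they lie.

Things in the scene. Friction and masses are not known exactly. Their poses are not given: they have to be found in the camera images.
- cell: Upright glass cell, 26 mm (own x) by 34 mm (own y) by 55 mm tall, about 90 g; on top a white bar stopper, 9 by 26 mm, 6 mm high, long along y (window to window). Its +x and -x faces, 26 mm apart and 32 mm wide, are frosted, whitish: grip these. Its +y and -y faces are the clear windows. Origin at the centre of its underside, z up. Same after half a turn. It starts standing in the dock.
- cell_center (a point): The middle of the cell, 27.5 mm above its underside; axes as the cell's.
- window_a: The clear window on the cell's +y face, 18 mm wide, 47 mm tall, 3 mm thick, standing 1 mm proud of the frosted plates' edges. Origin at its centre. Must not be touched by the fingers.
- window_b: The same on the cell's -y face.
- dock: Fixed black plastic plate, 80 mm (x) by 90 mm (y) by 6 mm thick, with a raised lip 5 mm wide and 6 mm high (top 12 mm above the bench) around a 30 by 38 mm pocket in its middle. The cell stands on the plate in the pocket, underside 6 mm above the bench, its axes along the dock's within a few degrees. Origin at the centre of the underside.
- gate: Fixed through-beam sensor gate: an aluminium channel base 64 mm (own x) by 250 mm (own y) by 25 mm high with an upright at each end carrying a black lens housing (40 by 44 by 40 mm, top 130 mm above the bench). The two lens barrels (26 mm across) face one another along the gate's y axis, 120 mm apart, their axis 110 mm above the bench. Between them nothing stands above the base. Origin at the centre of the underside.
- beam_mid (a point): The middle of the light path: midway between the two lenses, 110 mm above the bench. The beam runs along its y axis (the gate's y axis).
- wheel: Bystander: black rubber wheel lying flat, 110 mm across its treads, 43 mm high. Origin at the centre of its underside.
- gear: Bystander: plastic gear lying flat, 82 mm across, 16 mm high at its hub. Origin at the centre of its underside.
- motor: Bystander: metal gear motor lying down, 107 mm long, 36 mm wide and high. Origin on the bench below its middle, length along its x axis.
Things that resemble listed ones, but are neither listed nor needed, are in the scene too. Of the things that look like the cell, the middle-sized one is meant.

How it is judged:
By the outcome, as a careful person would: the job done as asked, in the order asked, and still so for the second after the job is handed in, while the arm keeps its last pose, push and grip.
It also fails if it takes over 48 s, if anything falls off the work surface, if the arm or the gripper's body presses on something with over 40 N, if the wrist force passes 120 N, or if a joint passes its speed limit or range.

## Working session

There is one attempt and no reset: what is moved stays moved. The work goes in short steps, Python scripts to look and compute and a tool call to move; the robot and the scene stay as the last step left them, time stands still between calls to the robot, and variables do not carry over. Pictures are saved under pics/ and viewed, and the job is handed in when it is done.

Besides the shell and the picture viewer there is one more tool, called after "Emit:" by a JSON object that holds its "api" and its "payload". arm_command: Moves the arm, as the interface text tells. Its arguments: {"type":"object","properties":{"moves":{"type":"array","items":{"type":"array","items":{"type":"array","items":{"type":"number"}}}},"force":{"type":"number"}},"required":["moves"]}

```bash
mkdir -p pics; python3 - <<'E'
from workcell import manip
import cv2
for n in ["scene","side","wrist"]:
    im=manip.camera(n); cv2.imwrite(f"pics/{n}0.png",im[:,:,::-1])
    i=manip.camera_info(n); print(n,i)
    for q in (["cell","dock","gate"] ):
        for r in manip.regions_of(q,n): print(q,n,round(r['confidence'],2),r['rect'])
o=manip.get_obs(); print(o)
E
```

```text
scene {'vfov': 48.02535746154076, 'cx': 323.4987556324071, 'cy': 247.28065394253585, 'pose': array([[ 0.66829749,  0.58225904, -0.46298258,  1.03626386],
       [ 0.74377631, -0.5119296 ,  0.42979632, -0.37735017],
       [ 0.01323831, -0.63158728, -0.77519175,  0.80329689],
       [ 0.        ,  0.        ,  0.        ,  1.        ]])}
cell scene 0.86 [194.8, 284.9, 220.2, 317.0]
cell scene 0.83 [236.5, 321.0, 274.6, 375.2]
cell scene 0.51 [259.4, 256.5, 277.5, 286.1]
dock scene 0.58 [189.9, 290.7, 240.8, 335.4]
gate scene 0.63 [309.6, 101.1, 400.8, 218.1]
side {'vfov': 56.402703914970225, 'cx': 316.87154609682176, 'cy': 245.0783757684431, 'pose': array([[ 0.86399684, -0.26911927,  0.42553999,  0.30657612],
       [-0.50336302, -0.44216951,  0.74236904, -0.53003698],
       [-0.011625  , -0.8556056 , -0.51749775,  0.44204896],
       [ 0.        ,  0.        ,  0.        ,  1.        ]])}
cell side 0.84 [330.6, 320.5, 350.8, 369.6]
cell side 0.8 [291.4, 289.4, 311.1, 320.1]
cell side 0.67 [388.3, 279.3, 434.9, 348.3]
dock side 0.56 [310.1, 338.6, 372.8, 391.4]
gate side 0.85 [140.8,
[... 787 characters left out ...]
os': array([-0.02260585,  0.33218469, -0.06470653,  1.46012009,  0.02162572,
        1.34988772, -0.08853211]), 'joint_velocities': array([ 1.45395265e-03,  1.56334150e-03, -6.46072903e-05, -3.97009689e-04,
       -1.00551982e-03,  1.51197097e-04,  1.37582675e-03]), 'tau': array([ 1.61488538e-04, -6.24943686e+01,  4.90486133e-02, -3.91693246e+01,
        1.64255372e-02,  1.93877437e-03,  8.12495841e-06]), 'position': array([6.25010134e-01, 1.72962015e-05, 3.03937513e-01]), 'ee_rot': array([ 0.50002575,  0.49997232, -0.49997963,  0.50002229]), 'ft_force': array([-1.03974263, -0.56127135,  0.56309885]), 'torque': array([-0.05285755,  0.03104577,  0.00152179]), 'grip_width': 0.9978671172020176}
```

View pics/scene0.png

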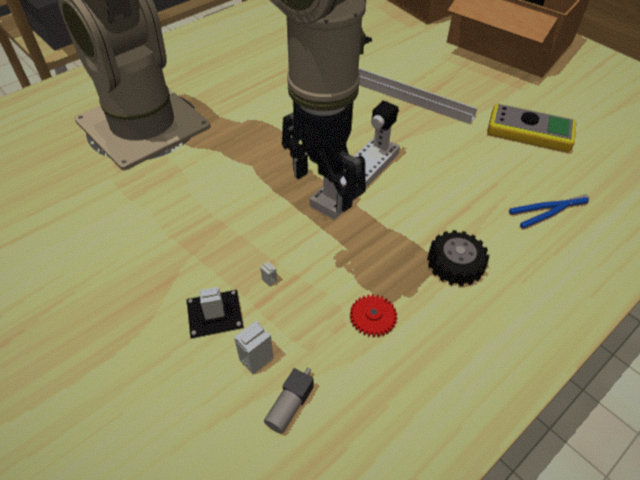

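View pics/side0.png

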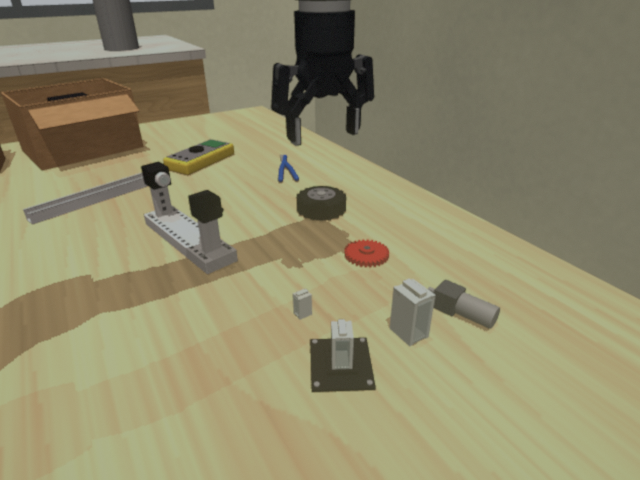

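View pics/wrist0.png

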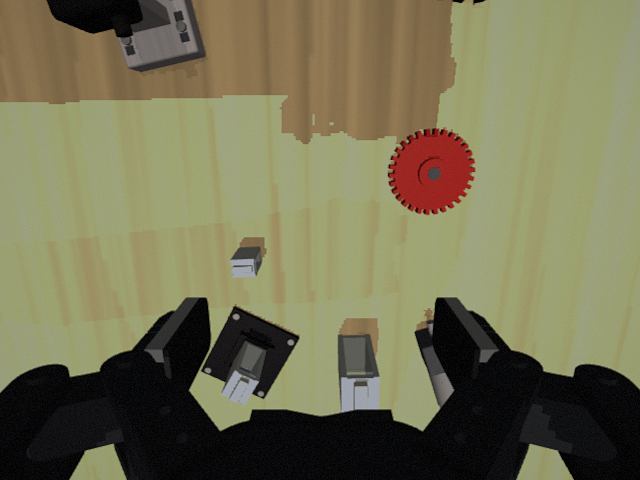

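Cell look-alikes, scene pixels (col,row): small one at (268,272), the middle-sized one in the dock at (211,303), and a big one at (254,347). I choose the one in the dock. Next: close crops.

```bash
python3 - <<'E'
import cv2
a=cv2.imread("pics/scene0.png");b=cv2.imread("pics/side0.png");c=cv2.imread("pics/wrist0.png")
cv2.imwrite("pics/c1.png",cv2.resize(a[270:350,175:295],None,fx=6,fy=6,interpolation=cv2.INTER_CUBIC))
cv2.imwrite("pics/c2.png",cv2.resize(b[300:400,290:410],None,fx=6,fy=6,interpolation=cv2.INTER_CUBIC))
cv2.imwrite("pics/c3.png",cv2.resize(a[90:225,295:415],None,fx=4,fy=4,interpolation=cv2.INTER_CUBIC))
cv2.imwrite("pics/c4.png",cv2.resize(b[155:275,135:245],None,fx=5,fy=5,interpolation=cv2.INTER_CUBIC))
cv2.imwrite("pics/c5.png",cv2.resize(c[300:410,195:305],None,fx=5,fy=5,interpolation=cv2.INTER_CUBIC))
E
```

```text
(no output)
```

View pics/c1.png

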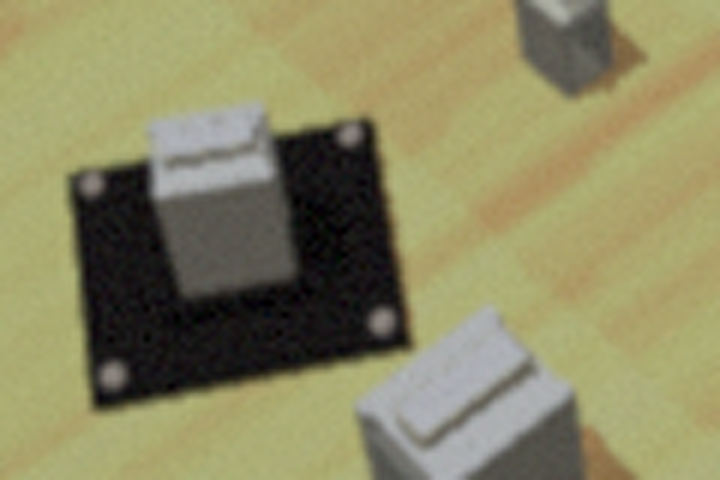

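View pics/c2.png

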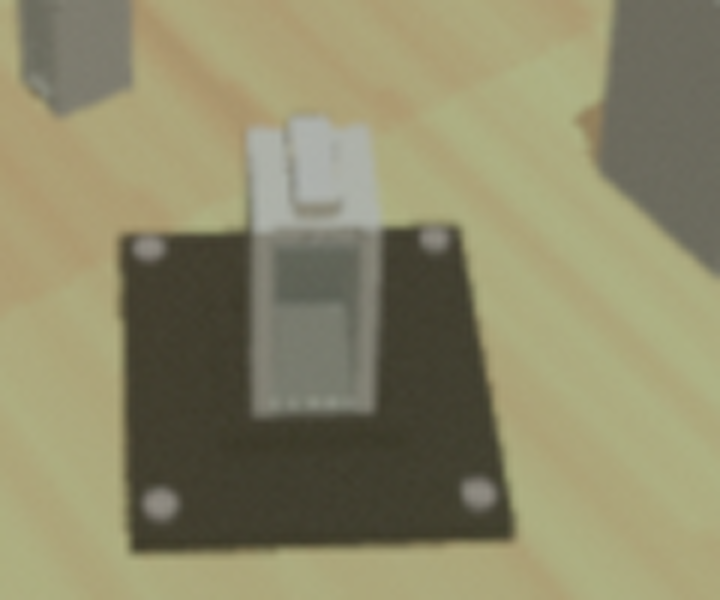

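View pics/c3.png

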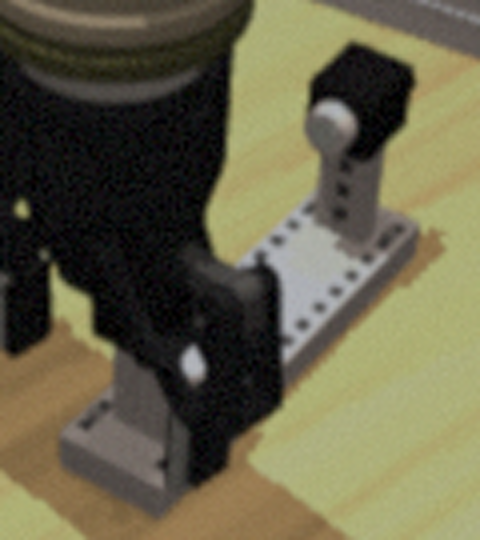

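View pics/c4.png

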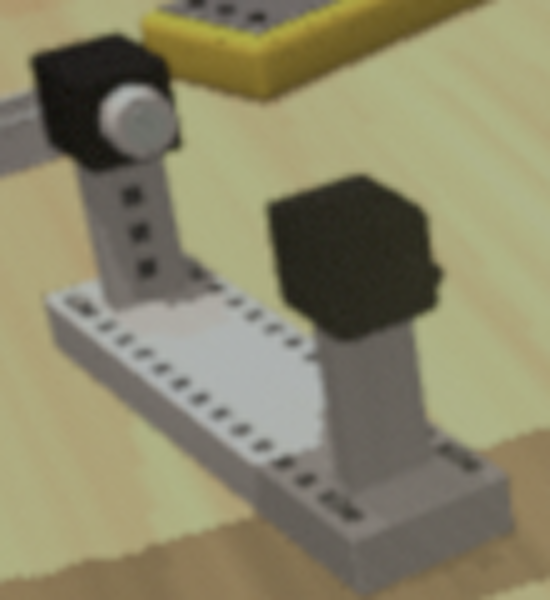

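View pics/c5.png

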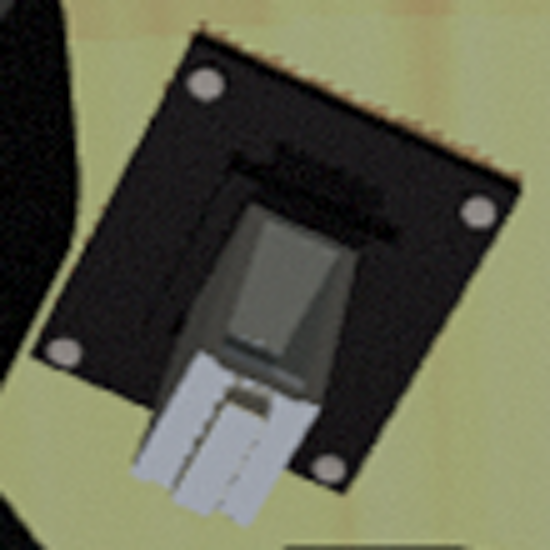

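Crop c1/c2 confirms: the cell stands in the black dock with windows facing across; frosted faces with the narrow top; the stopper runs window to window. Now I fit poses.

```bash
cat > h.py <<'E'
import numpy as np
from scipy.optimize import least_squares
W0=np.array([[9.99999832e-01,-4.81286571e-05,5.77444587e-04,6.24925539e-01],[1.13906371e-04,-9.60772550e-01,-2.77337511e-01,7.01005216e-02],[5.68140790e-04,2.77337530e-01,-9.60772383e-01,3.74061408e-01],[0,0,0,1]])
from workcell import manip
I={n:manip.camera_info(n) for n in["scene","side","wrist"]}
I["wrist0"]=dict(I["wrist"],pose=W0)
def proj(n,P,info=None):
    i=info or I[n];T=np.linalg.inv(i["pose"]);f=240/np.tan(np.radians(i["vfov"]/2))
    p=np.atleast_2d(P)@T[:3,:3].T+T[:3,3]
    return np.c_[i["cx"]+f*p[:,0]/p[:,2],i["cy"]+f*p[:,1]/p[:,2]]
def ray(n,px,z,info=None):
    i=info or I[n];T=i["pose"];f=240/np.tan(np.radians(i["vfov"]/2))
    d=T[:3,:3]@np.array([(px[0]-i["cx"])/f,(px[1]-i["cy"])/f,1]);s=(z-T[2,3])/d[2];return T[:3,3]+s*d
def un(p,off,f): return (np.array(p)+.5)/f-.5+np.array(off)
def R(a): return np.array([[np.cos(a),-np.sin(a)],[np.sin(a),np.cos(a)]])
E
python3 - <<'E'
from h import *
np.set_printoptions(precision=4,suppress=True)
c=dict(scene=((175,270),6),side=((290,300),6),wrist0=((195,300),5))
scr=dict(scene=[(91,184),(350,135),(382,321),(113,376)],side=[(149,248),(434,239),(479,494),(160,504)],wrist0=[(206,84),(479,212),(330,468),(64,352)])
top=dict(scene=[(150,123),(265,105),(280,180),(155,195)],side=[(247,128),(370,125),(382,230),(252,230)],wrist0=[(202,350),(322,403),(130,475)])
for nm,D,z in(("screw",scr,.0062),("top",top,.061)):
  for n in D:
    P=np.array([ray(n,un(p,*c[n]),z)[:2] for p in D[n]])
    e=P-np.roll(P,-1,0)
    print(nm,n,P.tolist() if 0 else P.round(4).tolist(),"mean",P.mean(0) if len(P)==4 else (P[1]+P[2])/2,"len",np.linalg.norm(e,axis=1),"ang",np.degrees(np.arctan2(e[:,1],e[:,0])))
E
```

```text
screw scene [[0.4942, -0.1926], [0.5302, -0.1256], [0.5883, -0.1564], [0.5528, -0.2235]] mean [ 0.5414 -0.1745] len [0.0761 0.0658 0.0759 0.0663] ang [-118.2328  152.0169   62.145   -27.7771]
screw side [[0.5325, -0.1254], [0.5908, -0.1569], [0.5549, -0.224], [0.4966, -0.1923]] mean [ 0.5437 -0.1746] len [0.0662 0.0761 0.0664 0.0759] ang [ 151.6485   61.8919  -28.5219 -118.2322]
screw wrist0 [[0.5328, -0.1269], [0.5912, -0.1583], [0.5553, -0.2253], [0.4965, -0.1942]] mean [ 0.544  -0.1762] len [0.0663 0.076  0.0665 0.0765] ang [ 151.7238   61.7994  -27.8617 -118.3796]
top scene [[0.5251, -0.182], [0.5411, -0.1546], [0.5644, -0.166], [0.546, -0.1943]] mean [ 0.5442 -0.1742] len [0.0317 0.0259 0.0338 0.0242] ang [-120.3641  154.0779   56.8805  -30.5061]
top side [[0.5404, -0.1553], [0.5635, -0.168], [0.5475, -0.1962], [0.5247, -0.1826]] mean [ 0.544  -0.1755] len [0.0264 0.0324 0.0265 0.0314] ang [ 151.1109   60.3404  -30.9421 -119.8846]
top wrist0 [[0.5422, -0.1544], [0.5648, -0.1664], [0.5263, -0.1829]] mean [ 0.5455 -0.1746] len [0.0255 0.0419 0.0327] ang [ 152.0896   23.2667 -119.245 ]
```

Emit:
{"api": "arm_command", "payload": {"moves": [[[0,0,-0.268,0.583,0],[0,0,-0.268,0.583,0],[0,0,-0.268,0.583,0],[0,0,-0.268,0.583,0],[0,0,-0.268,0.583,0],[0,0,-0.268,0.583,0],[0,0,-0.268,0.583,0],[0,0,-0.268,0.583,0],[0,0,-0.268,0.583,0],[0,0,-0.268,0.583,0],[0,0,-0.268,0.583,0],[0,0,-0.268,0.583,0]]]}}

```text
clock: 1.6
position: [0.5438, -0.1763, 0.3041]
ee_rot: [0.5, 0.5, -0.5, 0.5]
ft_force: [-0.5, -0.4, 0.3]
grip_width: 0.999
```

Emit:
{"api": "arm_command", "payload": {"moves": [[[0.2,0.4,0,0,5],[0.2,0.4,0,0,5],[0.2,0.4,0,0,5],[0.2,0.4,0,0,5],[0.2,0.4,0,0,5],[0.2,0.4,0,0,4.7],[0.3,0,0,0,0],[0.3,0,0,0,0]]]}}

```text
clock: 2.27
position: [0.5442, -0.1753, 0.2438]
ee_rot: [-0.611, -0.356, 0.611, -0.356]
ft_force: [-0.3, 1.3, 0.5]
grip_width: 0.701
```

```bash
python3 - <<'E'
from h import *
import cv2
from scipy.spatial.transform import Rotation as Ro
for n in["scene","side","wrist"]:
    im=manip.camera(n); cv2.imwrite(f"pics/{n}1.png",im[:,:,::-1])
    if n!="wrist":
        o=(305,95) if n=="scene" else (135,155)
        cv2.imwrite(f"pics/g_{n}.png",cv2.resize(im[o[1]:o[1]+120,o[0]:o[0]+110,::-1],None,fx=5,fy=5,interpolation=cv2.INTER_CUBIC))
    for q in["gate","beam_mid"]:
        print(n,q,[(round(r['confidence'],2),r['pixel']) for r in manip.pinpoint(q,n)])
o=manip.get_obs();print(o['clock'],o['position'],Ro.from_quat(o['ee_rot']).as_matrix().round(4),o['grip_width'],o['ft_force'])
print(manip.camera_info("wrist")["pose"].tolist())
E
```

```text
scene gate []
scene beam_mid [(0.96, [140.3, 357.9])]
side gate [(0.92, [242.4, 186.8]), (0.26, [207.1, 321.9])]
side beam_mid [(0.86, [192.1, 177.9])]
wrist gate []
wrist beam_mid []
2.7167 [ 0.54468717 -0.17492672  0.24415158] [[ 4.000e-04  8.688e-01 -4.951e-01]
 [-0.000e+00 -4.951e-01 -8.688e-01]
 [-1.000e+00  4.000e-04 -2.000e-04]] 0.7027600693092093 [ 0.91760968 -0.99985496 -0.40026907]
[[0.868889973376603, -0.47589313112419385, -0.1362201964262831, 0.5794187565112462], [-0.4950042603366836, -0.8347855294623595, -0.24104750994104715, -0.11405924418432217], [0.0009982054583538371, 0.27687334207008313, -0.9609059038411636, 0.3143602075504838], [0.0, 0.0, 0.0, 1.0]]
```

View pics/wrist1.png

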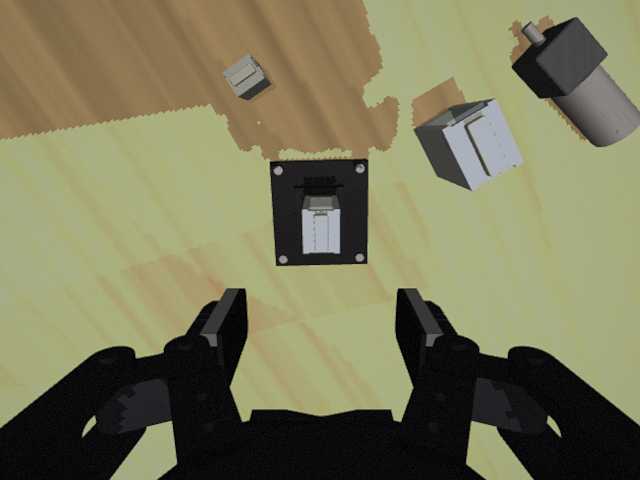

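View pics/g_scene.png

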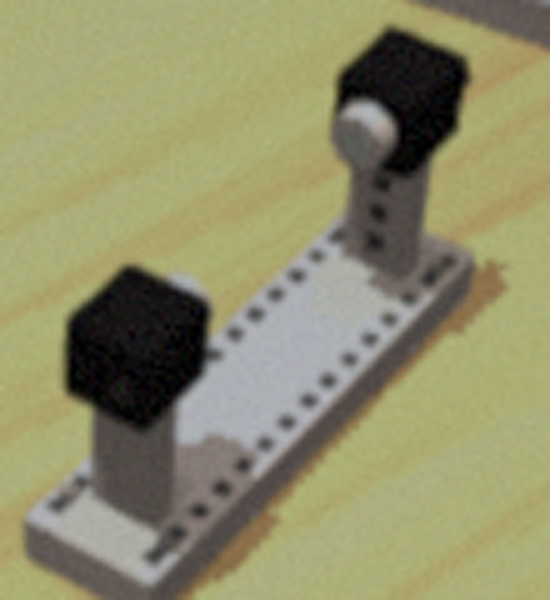

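View pics/g_side.png

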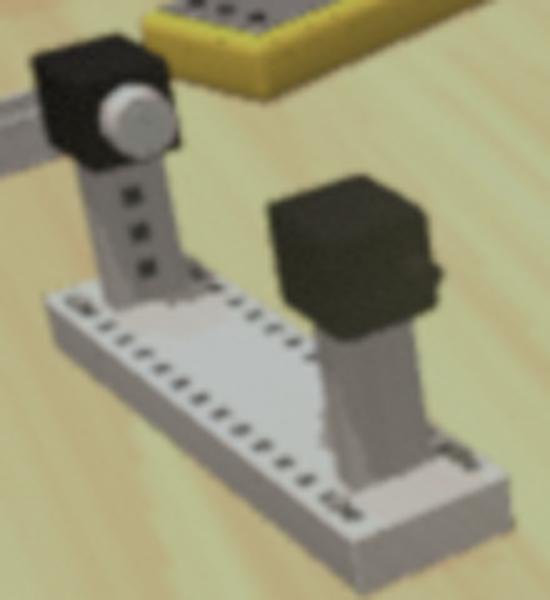

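Wrist view: cell in the dock at about (321,230), centred between the open jaws; big look-alike at (468,145), small at (245,77). Fingers' 114 mm span stays clear. Now the gate fit, plus a cell yaw check.

```bash
python3 - <<'E'
from h import *
import cv2
np.set_printoptions(precision=4,suppress=True)
o=dict(scene=((305,95),5),side=((135,155),5))
base=dict(scene=[((27,523),0),((153,587),1),((474,258),2)],side=[((45,298),3),((357,541),0),((512,478),1)])
for n in base:
    P=np.array([ray(n,un(p,*o[n]),.025)[:2] for p,_ in base[n]]);e=np.diff(P,axis=0)
    print(n,P,np.linalg.norm(e,axis=1),np.degrees(np.arctan2(e[:,1],e[:,0])),"diag mid",(P[0]+P[2])/2)
# K corners: idx0: -x-y ...in some order, fit
def fit(ns):
    C=np.array([(-.032,-.125),(.032,-.125),(.032,.125),(-.032,.125)])
    def f(v):
        r=[]
        for n in ns:
            for p,k in base[n]:
                q=C[k]@R(v[2]).T+v[:2]
                r+=list(proj(n,[[*q,.025]])[0]-un(p,*o[n]))
        return r
    best=min((least_squares(f,[.7,.15,a]) for a in np.arange(-3,3.2,.5)),key=lambda s:s.cost)
    print(ns,best.x[:2],np.degrees(best.x[2]),np.array(best.fun).round(1))
    return best.x
for ns in(["scene"],["side"],["scene","side"]): v=fit(ns)
# far lens & near lens predicted
for n in o:
    pts=[[*(np.array([0,s*.06])@R(v[2]).T+v[:2]),.11] for s in(1,-1,0)]
    print(n,"pred lens+,-,mid in crop",(proj(n,pts)-np.array(o[n][0])+.5)*5-.5)
P={"scene":(357.9,140.3),"side":(177.9,192.1)}
for n in P: print("mid",n,ray(n,P[n],.11))
im=cv2.imread("pics/wrist1.png")
cv2.imwrite("pics/cw1.png",cv2.resize(im[150:275,265:375],None,fx=5,fy=5,interpolation=cv2.INTER_CUBIC))
E
```

```text
scene [[0.4608 0.1171]
 [0.52   0.1314]
 [0.468  0.3722]] [0.0608 0.2464] [ 13.6056 102.1696] diag mid [0.4644 0.2446]
side [[0.4073 0.359 ]
 [0.4593 0.1159]
 [0.5196 0.1268]] [0.2486 0.0613] [-77.9221  10.1851] diag mid [0.4634 0.2429]
['scene'] [0.4632 0.2455] 12.65422235933848 [-0.7 -0.3  0.3  0.7  0.4 -0.7]
['side'] [0.4641 0.2438] -348.2362447626786 [-0.1 -0.1 -0.4  0.5  0.5 -0.5]
['scene', 'side'] [0.4639 0.245 ] 12.17410811315033 [-1.  -0.3 -0.1  0.9  0.8 -0.2 -0.7 -0.2 -0.2  0.   0.4 -1. ]
scene pred lens+,-,mid in crop [[354.7622 148.3916]
 [187.9586 305.5186]
 [273.782  224.674 ]]
side pred lens+,-,mid in crop [[147.8554 128.2102]
 [306.1028 226.2669]
 [223.2709 174.9408]]
mid scene [0.4637 0.2412 0.11  ]
mid side [0.4588 0.2353 0.11  ]
```

View pics/cw1.png

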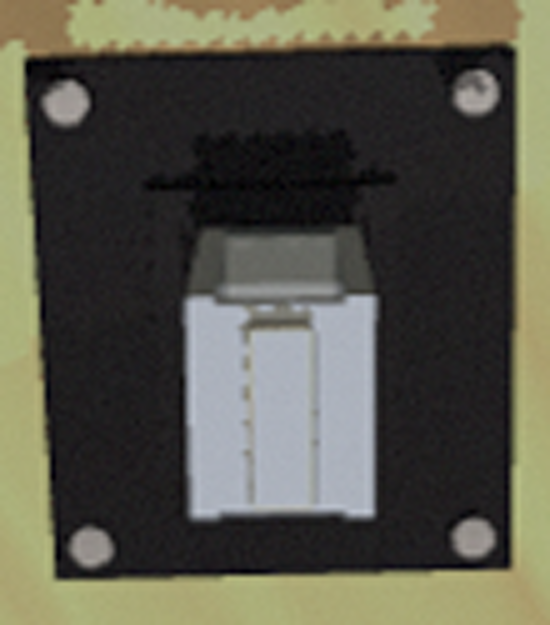

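```bash
python3 - <<'E'
from h import *
np.set_printoptions(precision=4,suppress=True)
P=np.array([ray("wrist",un(p,(265,150),5),.061)[:2] for p in[(185,296),(378,295),(376,518),(188,520)]])
print(P,P.mean(0)); 
o=manip.get_obs();d=P.mean(0)-o['position'][:2]
print("dy tool",d@[.8688,-.4951],"dz tool",d@[-.4951,-.8688],"up",o['position'][2])
E
python3 - <<'E'
import cv2,sys
sys.path.insert(0,'.')
from h import *
v=(.4639,.2447,np.radians(12.0))
for n in["scene","side"]:
    im=cv2.imread(f"pics/{n}1.png");o=(305,95) if n=="scene" else (135,155)
    im=cv2.resize(im[o[1]:o[1]+120,o[0]:o[0]+110],None,fx=5,fy=5,interpolation=cv2.INTER_CUBIC)
    def pl(L,col):
        L=np.array(L);w=np.c_[L[:,:2]@R(v[2]).T+v[:2],L[:,2]]
        q=((proj(n,w)-o+.5)*5-.5).round().astype(int);cv2.polylines(im,[q.reshape(-1,1,2)],False,col,1)
    for z in(0,.025): pl([(-.032,-.125,z),(.032,-.125,z),(.032,.125,z),(-.032,.125,z),(-.032,-.125,z)],(0,255,0))
    t=np.linspace(0,6.29,40)
    for s in(1,-1): pl(np.c_[.013*np.cos(t),0*t+s*.06,.11+.013*np.sin(t)],(0,0,255))
    for a in(.06,.07,.08,.114,.124):
        for s in(1,-1): pl([(-.02,s*a,.09),(.02,s*a,.09),(.02,s*a,.13),(-.02,s*a,.13),(-.02,s*a,.09)],(255,0,0)) if a in(.07,.114) else 0
    cv2.imwrite(f"pics/ov_{n}.png",im)
E
```

```text
[[ 0.5414 -0.1543]
 [ 0.5645 -0.1673]
 [ 0.5487 -0.1954]
 [ 0.5253 -0.1824]] [ 0.545  -0.1748]
dy tool 0.0002028701655702912 dz tool -0.00020803584893532628 up 0.24415158472855747
```

View pics/ov_scene.png

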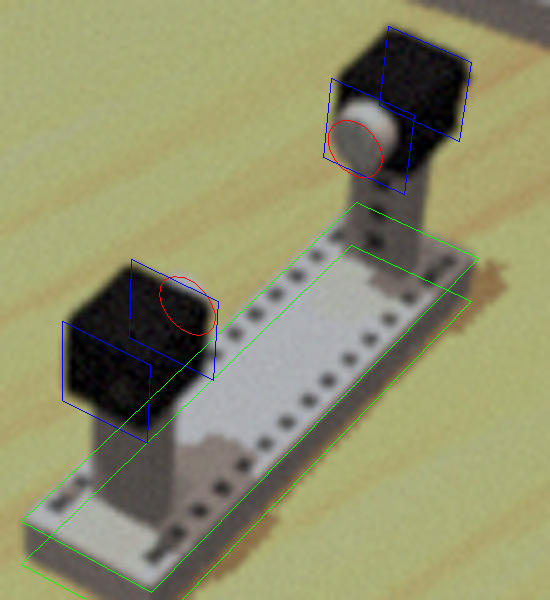

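View pics/ov_side.png

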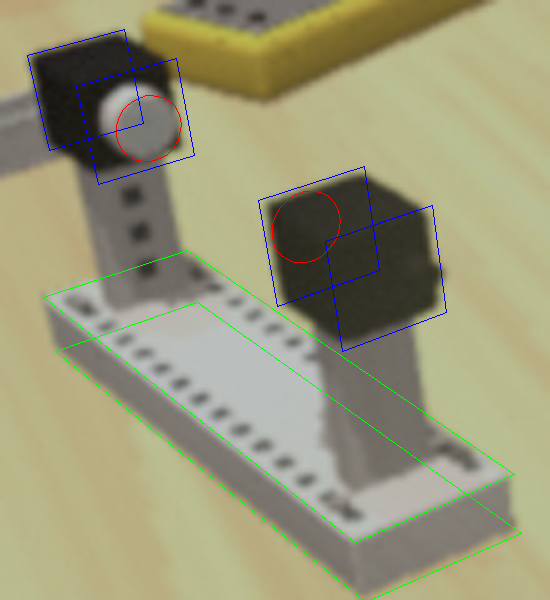

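Emit:
{"api": "arm_command", "payload": {"moves": [[[0.3,0.5,0,0,0],[0.3,0.5,0,0,0],[0.3,0.5,0,0,0],[0.3,0.5,0,0,0],[0.3,0.5,0,0,0],[0.3,0.5,0,0,0],[0.3,0.5,0,0,0],[0.3,0.5,0,0,0],[0.3,0.5,0,0,0],[0.3,0.5,0,0,0],[0.3,0.5,0,0,0],[0.3,0.5,0,0,0]]], "force": 30}}

```text
clock: 3.72
position: [0.5446, -0.1749, 0.0927]
ee_rot: [0.611, 0.355, -0.611, 0.355]
ft_force: [1.0, -0.2, 0.9]
grip_width: 0.699
```

```bash
python3 - <<'E'
from h import *
import cv2
ims=[manip.camera(n)[:,:,::-1] for n in["wrist","side"]]
cv2.imwrite("pics/w2.png",ims[0]);cv2.imwrite("pics/s2.png",cv2.resize(ims[1][230:430,230:480],None,fx=3,fy=3))
o=manip.get_obs();print(o['clock'],o['position'],o['grip_width'],o['ft_force'])
E
```

```text
3.8167 [ 0.54343532 -0.17456153  0.09144765] 0.6990545976201861 [-0.68554559  1.03928472 -0.31507925]
```

View pics/w2.png

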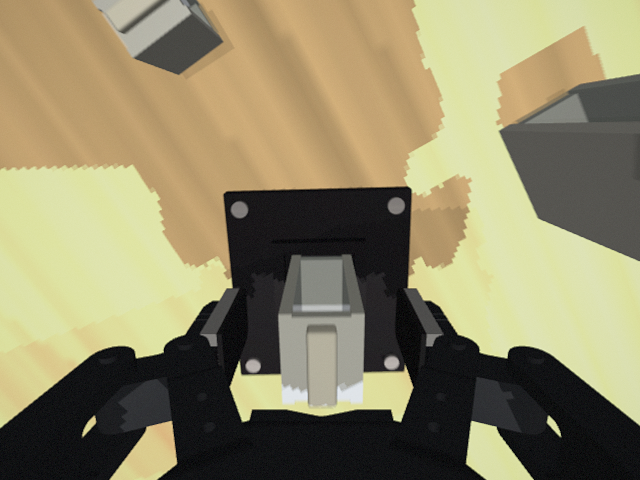

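View pics/s2.png

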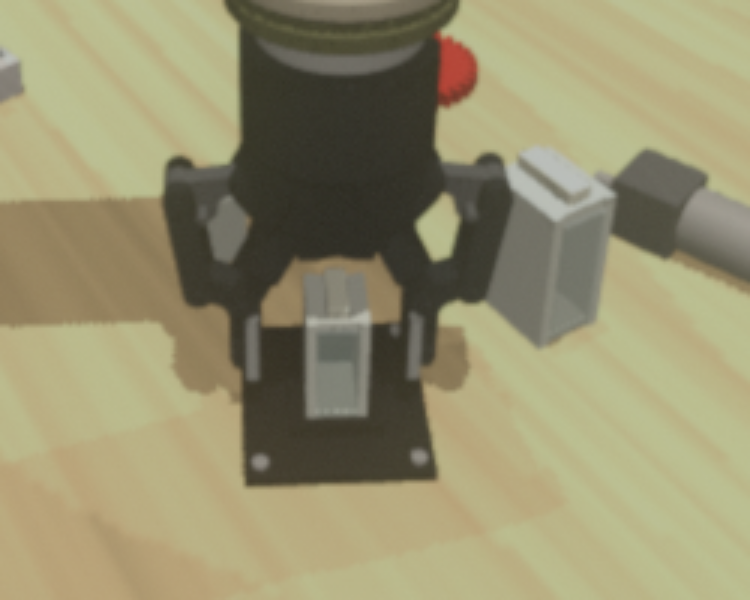

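The cell (wrist pixel 322,330) is centred between the pads at columns 240 and 405; nothing is touching. Closing.

Emit:
{"api": "arm_command", "payload": {"moves": [[[0.5,0,0,0,0],[0.55,0,0,0,0],[0.6,0,0,0,0],[0.7,0,0,0,0],[0.8,0,0,0,0],[0.8,0,0,0,0],[0.8,0,0,0,0],[0.8,0,0,0,0],[0.8,0,0,0,0]]], "force": 35}}

```text
clock: 4.57
position: [0.5451, -0.175, 0.0947]
ee_rot: [0.612, 0.355, -0.611, 0.355]
ft_force: [0.6, 0.1, 5.9]
grip_width: 0.298
```

```bash
python3 - <<'E'
from h import *
import cv2
ims=[manip.camera(n)[:,:,::-1] for n in["wrist","side"]]
cv2.imwrite("pics/w3.png",ims[0][200:440,160:480].repeat(2,0).repeat(2,1))
cv2.imwrite("pics/s3.png",cv2.resize(ims[1][250:400,260:420],None,fx=4,fy=4))
o=manip.get_obs();print(o['clock'],o['position'],o['grip_width'],o['ft_force'])
E
```

```text
4.6667 [ 0.54509679 -0.17502646  0.09472556] 0.30146494836820026 [-0.26669253  0.72262765  6.39975828]
```

View pics/w3.png

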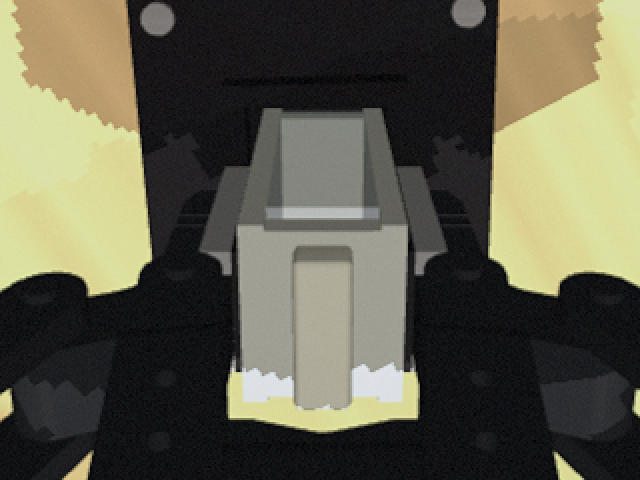

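View pics/s3.png

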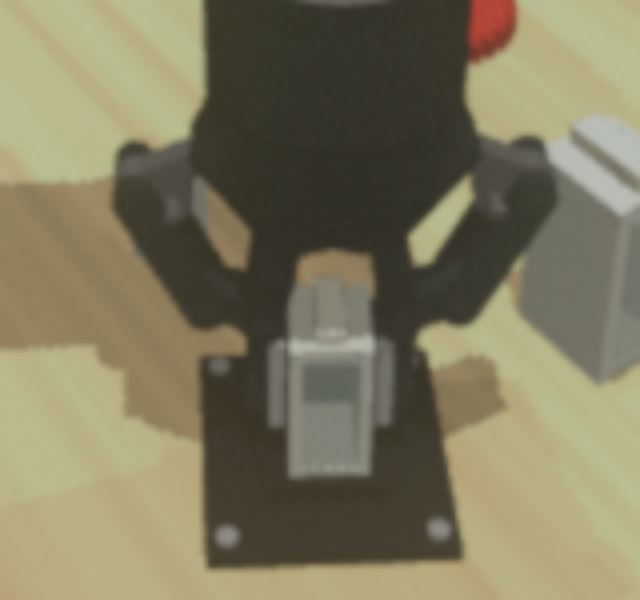

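Grip seats on the two frosted sides (opening 0.30, about 26 mm), pads clear of the windows. Lifting.

Emit:
{"api": "arm_command", "payload": {"moves": [[[0.8,-0.15,0,0,0],[0.8,-0.3,0,0,0],[0.8,-0.5,0,0,0],[0.8,-0.65,0,0,0],[0.8,-0.65,0,0,0],[0.8,-0.65,0,0,0],[0.8,-0.65,0,0,0],[0.8,-0.65,0,0,0],[0.8,-0.65,0,0,0],[0.8,-0.65,0,0,0],[0.8,-0.5,0,0,0],[0.8,-0.2,0,0,0]]]}}

```text
clock: 5.67
position: [0.5452, -0.1751, 0.2517]
ee_rot: [0.612, 0.354, -0.611, 0.356]
ft_force: [0.2, 0.4, -1.9]
grip_width: 0.301
```

Emit:
{"api": "arm_command", "payload": {"moves": [[[0.8,0,0,0,-4],[0.8,0,0,0,-5],[0.8,0,0,0,-5],[0.8,0,0,0,-5],[0.8,0,0,0,-5],[0.8,0,0,0,-5],[0.8,0,0,0,-5],[0.8,0,0,0,-5],[0.8,0,0,0,-2.7],[0.8,0,0,0,0]]]}}

```text
clock: 6.5
position: [0.5444, -0.1749, 0.2487]
ee_rot: [0.444, 0.55, -0.444, 0.55]
ft_force: [1.5, -0.4, -0.6]
grip_width: 0.303
```

```bash
python3 - <<'E'
from h import *
from scipy.spatial.transform import Rotation as Ro
np.set_printoptions(precision=4,suppress=True)
o=manip.get_obs();M=Ro.from_quat(o['ee_rot']).as_matrix();print(o['clock'],o['position'],M,o['grip_width'],o['ft_force'])
d=np.array([.4639,.2447])-o['position'][:2];print((M[:2,1]@d)/.025,(M[:2,2]@d)/.025,np.degrees(np.arctan2(M[1,1],M[0,1])))
E
```

```text
6.5 [ 0.5444 -0.1749  0.2487] [[-0.0007  0.9777  0.2101]
 [ 0.0002  0.2101 -0.9777]
 [-1.     -0.0006 -0.0003]] 0.3030966745876555 [ 1.5423 -0.4322 -0.5745]
0.3788020275855668 -17.08425624917132 12.127066702231275
```

Emit:
{"api": "arm_command", "payload": {"moves": [[[0.8,0,0.03,-0.2,0],[0.8,0,0.03,-0.4,0],[0.8,0,0.03,-0.6,0],[0.8,0,0.03,-0.8,0],[0.8,0,0.03,-0.9,0],[0.8,0,0.03,-0.9,0],[0.8,0,0.03,-0.9,0],[0.8,0,0.03,-0.9,0],[0.8,0,0.03,-0.9,0],[0.8,0,0.03,-0.9,0],[0.8,0,0.03,-0.9,0],[0.8,0,0.05,-0.9,0]]]}}

```text
clock: 7.5
position: [0.5052, 0.0541, 0.249]
ee_rot: [0.445, 0.549, -0.445, 0.549]
ft_force: [0.0, 0.1, -1.4]
grip_width: 0.303
```

Emit:
{"api": "arm_command", "payload": {"moves": [[[0.8,0,0,-0.9,0],[0.8,0,0,-0.8,0],[0.8,0,0,-0.6,0],[0.8,0,0,-0.4,0],[0.8,0,0,-0.2,0],[0.8,0,0,0,0],[0.8,0,0,0,0]]]}}

```text
clock: 8.08
position: [0.4911, 0.1225, 0.2489]
ee_rot: [0.445, 0.549, -0.445, 0.549]
ft_force: [-1.3, -0.4, -0.8]
grip_width: 0.3
```

```bash
python3 - <<'E'
from h import *
import cv2
for n in["wrist","side","scene"]:cv2.imwrite(f"pics/{n}4.png",manip.camera(n)[:,:,::-1])
np.save("w4.npy",manip.camera_info("wrist")["pose"])
o=manip.get_obs();print(o['clock'],o['position'],o['grip_width'],o['ft_force'])
E
```

```text
8.2333 [0.49125374 0.12193815 0.24888626] 0.29840591823759505 [ 0.27848773  0.79888048 -1.14939253]
```

View pics/wrist4.png

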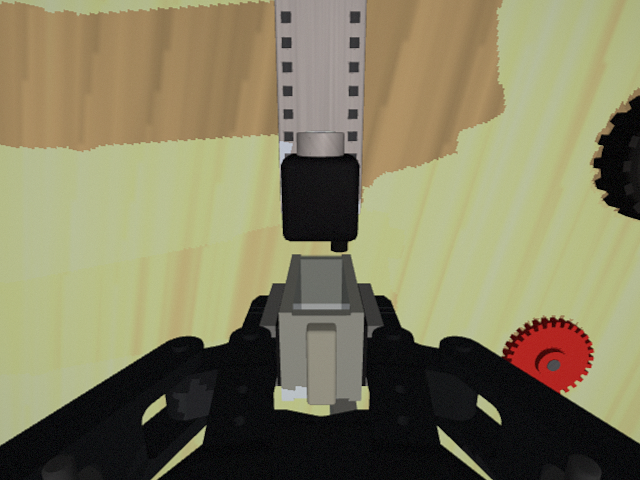

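View pics/side4.png

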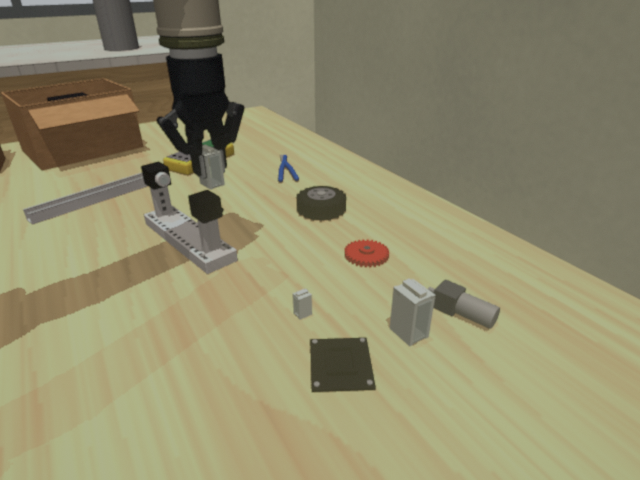

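Wrist view: base of gate nearly vertical in the image (columns 276–366 at top), near housing at (320,197), lens face at row ~132; the cell hangs upright in the grip. Measuring the gate axis from this.

```bash
python3 - <<'E'
from h import *
import cv2
im=cv2.imread("pics/wrist4.png")
cv2.imwrite("pics/cw4.png",cv2.resize(im[110:250,255:385],None,fx=4,fy=4,interpolation=cv2.INTER_CUBIC))
g=im.astype(float)
# edge column by brightness/saturation: gray base vs wood
s=im.max(2).astype(int)-im.min(2)
for r in[5,30,60,90,115]:
    row=s[r-3:r+4].mean(0); b=np.where(row[255:390]<40)[0]+255; print(r,b.min(),b.max(),row[270:285].round(),row[358:372].round())
E
```

```text
5 274 366 [69. 70. 70. 69. 39.  7. 11. 11. 11. 12. 12. 11. 11. 12. 12.] [11. 11. 11. 12. 12. 11. 11.  8. 30. 67. 66. 66. 66. 66.]
30 275 365 [71. 72. 71. 72. 63. 25.  8. 11. 11. 13. 12. 11. 11. 12. 12.] [11. 11. 12. 11. 11. 11.  9. 21. 59. 67. 66. 66. 66. 66.]
60 276 364 [69. 69. 68. 67. 68. 58. 20.  9. 10. 12. 11. 11.  9.  9.  8.] [ 8. 10. 11. 12. 11. 10. 18. 54. 68. 67. 66. 66. 65. 66.]
90 277 363 [65. 64. 63. 63. 62. 63. 53. 18.  9. 12. 12. 12. 10.  2.  1.] [ 8. 13. 12. 11. 10. 14. 49. 69. 67. 67. 67. 66. 66. 66.]
115 278 362 [62. 62. 61. 61. 61. 61. 63. 48. 13.  9. 11. 11. 11.  9.  2.] [11. 12. 12. 11. 11. 40. 69. 67. 67. 67. 66. 66. 67. 66.]
```

View pics/cw4.png

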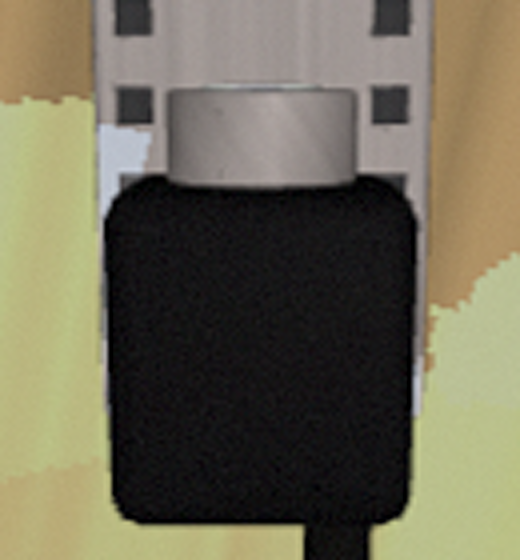

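```bash
python3 - <<'E'
from h import *
np.set_printoptions(precision=4,suppress=True)
i=dict(I["wrist"],pose=np.load("w4.npy"))
print(i["pose"][:3,3])
D=[(5,274.3,365.9),(30,274.9,365.3),(60,275.9,364.6),(90,276.9,363.6),(115,277.6,362.8)]
L=[];Rr=[]
for r,a,b in D:
    for z in(.025,): L.append(ray(0,(a,r),z,i)[:2]);Rr.append(ray(0,(b,r),z,i)[:2])
L=np.array(L);Rr=np.array(Rr)
print(np.linalg.norm(L-Rr,axis=1))
for e in(L,Rr,(L+Rr)/2):
    p=np.polyfit(e[:,1],e[:,0],1);print("axis yaw",-np.degrees(np.arctan(p[0])),"x at y=.2447",np.polyval(p,.2447))
lens=ray(0,(320.2,131.0),.123,i);print("lens top",lens, [ray(0,(c,131.),.11,i) for c in(296.6,343.9)])
for a in(11.8,12.1,12.4): print(a,lens[:2]+.06*np.array([-np.sin(np.radians(a)),np.cos(np.radians(a))]))
E
```

```text
[0.4767 0.1905 0.3191]
[0.0632 0.0634 0.0635 0.0633 0.0633]
axis yaw 11.921616061529187 x at y=.2447 0.4323906725817216
axis yaw 11.966982238624885 x at y=.2447 0.497119015946034
axis yaw 11.944336058637813 x at y=.2447 0.46475213470265625
lens top [0.4768 0.1885 0.123 ] [array([0.4644, 0.1857, 0.11  ]), array([0.4892, 0.1909, 0.11  ])]
11.8 [0.4645 0.2472]
12.1 [0.4642 0.2471]
12.4 [0.4639 0.2471]
```

Emit:
{"api": "arm_command", "payload": {"moves": [[[0.8,0,0,-0.2,0],[0.8,0,0,-0.4,0],[0.8,0,0,-0.6,0],[0.8,0,0,-0.7,0],[0.8,0,0,-0.7,0],[0.8,0,0,-0.7,0],[0.8,0,0,-0.7,0],[0.8,0,0,-0.5,0],[0.8,0,0,-0.35,0],[0.8,0,0,-0.2,0],[0.8,0,0,0,0],[0.8,0,0,0,0]]]}}

```text
clock: 9.23
position: [0.4649, 0.2462, 0.2489]
ee_rot: [0.445, 0.549, -0.445, 0.55]
ft_force: [-0.0, 0.9, -0.9]
grip_width: 0.302
```

```bash
python3 - <<'E'
from h import *
import cv2
for n in["wrist","side","scene"]:cv2.imwrite(f"pics/{n}5.png",manip.camera(n)[:,:,::-1])
np.save("w5.npy",manip.camera_info("wrist")["pose"])
im=cv2.imread("pics/wrist5.png")
o=manip.get_obs();print(o['clock'],o['position'],o['grip_width'],o['ft_force'])
E
```

```text
9.3833 [0.46506947 0.24563323 0.24890053] 0.30190153612696125 [ 0.04163616 -0.37562807 -1.10300908]
```

View pics/wrist5.png

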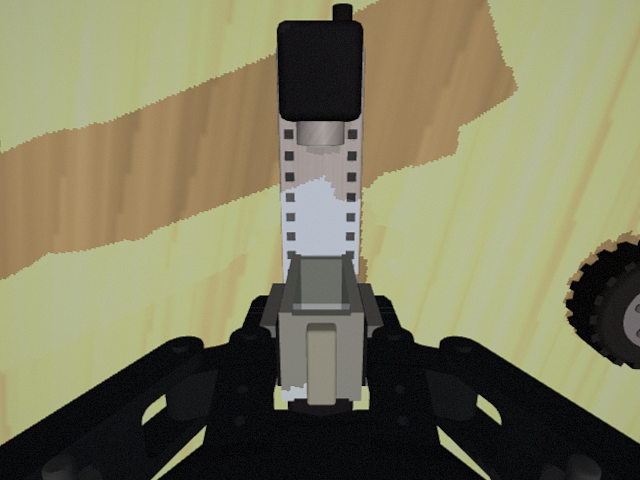

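```bash
python3 - <<'E'
from h import *
import cv2
im=cv2.imread("pics/wrist5.png")
cv2.imwrite("pics/cw5.png",cv2.resize(im[100:220,265:375],None,fx=5,fy=5,interpolation=cv2.INTER_CUBIC))
g=im.mean(2)[:,312:328].mean(1);print(g[118:158].round())
im4=cv2.imread("pics/wrist4.png").mean(2)[:,312:328].mean(1);print(im4[124:160].round())
E
```

```text
[  8.   6.   0. 124. 149. 152. 152. 152. 152. 152. 152. 151. 152. 152.
 151. 151. 151. 151. 151. 151. 151. 152. 151. 151. 150. 152. 144. 133.
 148. 142. 139. 139. 139. 139. 138. 143. 150. 157. 157. 157.]
[151. 152. 151. 152. 151. 152. 141. 162. 117. 139. 154. 155. 155. 155.
 154. 154. 154. 154. 154. 154. 153. 153. 153. 153. 152. 152. 152. 152.
 152. 152. 153. 151. 100.  34.   6.  12.]
```

View pics/cw5.png

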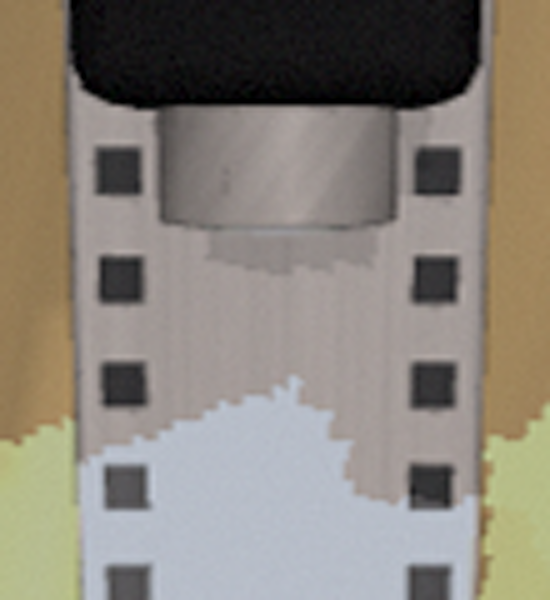

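```bash
python3 - <<'E'
from h import *
import cv2
np.set_printoptions(precision=4,suppress=True)
i4=dict(I["wrist"],pose=np.load("w4.npy"));i5=dict(I["wrist"],pose=np.load("w5.npy"))
n=ray(0,(320.2,131.),.123,i4);f=ray(0,(320.3,145.3),.123,i5)
print(n,f,"gap",np.linalg.norm(n-f),"mid",(n+f)/2,"yaw",-np.degrees(np.arctan2(f[0]-n[0],f[1]-n[1])))
im=cv2.imread("pics/wrist5.png")
s=im.max(2).astype(int)-im.min(2)
L=[];Q=[]
for r in[125,150,175,200]:
    row=s[r-3:r+4].mean(0);b=np.where(row[255:390]<39)[0]+255;a,c=b.min()-.3,b.max()+.3;print(r,b.min(),b.max())
    L.append(ray(0,(a,r),.025,i5)[:2]);Q.append(ray(0,(c,r),.025,i5)[:2])
m=(np.array(L)+Q)/2;p=np.polyfit(m[:,1],m[:,0],1);print("yaw",-np.degrees(np.arctan(p[0])),np.polyval(p,.2455))
# gripped cell: camera in world, tcp
cv2.imwrite("pics/cw5b.png",cv2.resize(im[240:420,250:390],None,fx=4,fy=4,interpolation=cv2.INTER_CUBIC))
# predicted cell model in image: centre at tcp xy, cell centre z = tcp-0.0612
v=np.array([.46507,.24563]);zt=.2489
C=np.array([(-.013,-.017),(.013,-.017),(.013,.017),(-.013,.017)])@R(np.radians(12.0)).T+v
for dz in(.0592,.0612,.0632): print(dz,proj(0,np.c_[C,[zt-dz+.0275]*4],i5).round(1).tolist(),proj(0,np.c_[C,[zt-dz-.0275]*4],i5)[:2].round(1).tolist())
E
```

```text
[0.4768 0.1885 0.123 ] [0.4521 0.3053 0.123 ] gap 0.11941907600066827 mid [0.4644 0.2469 0.123 ] yaw 11.926810508952055
125 278 362
150 279 361
175 280 361
200 280 360
yaw 11.99424793217463 0.46449102615807547
0.0592 [[281.1, 406.8], [361.4, 406.7], [364.6, 311.7], [277.6, 311.8]] [[293.1, 322.2], [349.1, 322.1]]
0.0612 [[281.7, 402.5], [360.8, 402.4], [363.9, 308.6], [278.3, 308.7]] [[293.4, 320.1], [348.8, 320.0]]
0.0632 [[282.3, 398.3], [360.2, 398.2], [363.2, 305.6], [279.0, 305.7]] [[293.7, 318.0], [348.5, 317.9]]
```

View pics/cw5b.png

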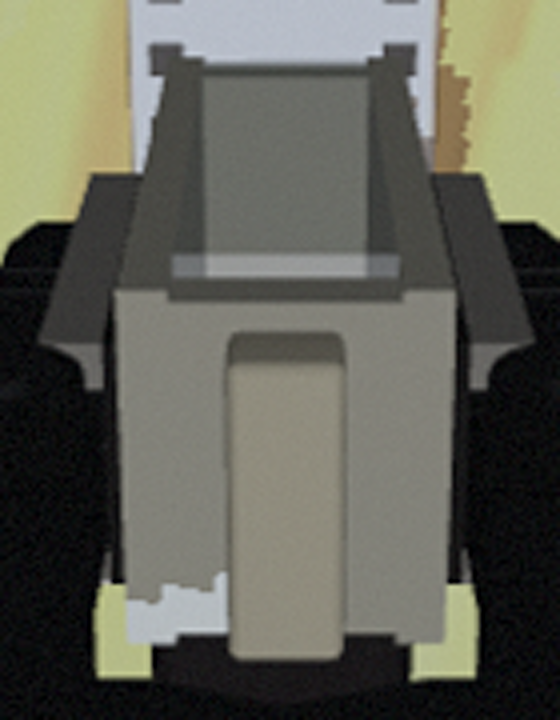

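Gap between the measured lens faces is 119.4 mm (stated 120), so the wrist measurement is consistent. Descending into the beam.

Emit:
{"api": "arm_command", "payload": {"moves": [[[0.8,0.1,-0.02,-0.02,0.1],[0.8,0.25,0,0,0],[0.8,0.35,0,0,0],[0.8,0.35,0,0,0],[0.8,0.35,0,0,0],[0.8,0.35,0,0,0],[0.8,0.35,0,0,0],[0.8,0.35,0,0,0],[0.8,0.31,0,0,0],[0.8,0.2,0,0,0],[0.8,0.1,0,0,0],[0.8,0.05,0,0,0]]]}}

```text
clock: 10.38
position: [0.4641, 0.2468, 0.1708]
ee_rot: [0.445, 0.549, -0.446, 0.549]
ft_force: [-0.2, -0.4, -1.0]
grip_width: 0.302
```

Emit:
{"api": "arm_command", "payload": {"moves": [[[0.8,0,0,0,0],[0.8,0,0,0,0],[0.8,0,0,0,0]]]}}

```text
clock: 10.63
position: [0.4644, 0.247, 0.1716]
ee_rot: [0.446, 0.549, -0.445, 0.549]
ft_force: [0.2, 0.9, -0.6]
grip_width: 0.3
```

```bash
python3 - <<'E'
from h import *
import cv2
from scipy.spatial.transform import Rotation as Ro
for n in["wrist","side","scene"]:cv2.imwrite(f"pics/{n}6.png",manip.camera(n)[:,:,::-1])
np.save("w6.npy",manip.camera_info("wrist")["pose"])
o=manip.get_obs();M=Ro.from_quat(o['ee_rot']).as_matrix();print(o['clock'],o['position'],M.round(4),o['grip_width'],o['ft_force'])
for n,q in(("scene",(305,80)),("side",(130,110))):
    im=cv2.imread(f"pics/{n}6.png");cv2.imwrite(f"pics/c6_{n}.png",cv2.resize(im[q[1]:q[1]+120,q[0]:q[0]+120],None,fx=5,fy=5,interpolation=cv2.INTER_CUBIC))
E
```

```text
10.7833 [0.46429166 0.24692662 0.17146407] [[ 5.000e-04  9.785e-01  2.062e-01]
 [ 2.000e-04  2.062e-01 -9.785e-01]
 [-1.000e+00  6.000e-04 -1.000e-04]] 0.30327640078601337 [ 0.84180129 -0.76097798 -0.74789519]
```

View pics/c6_scene.png

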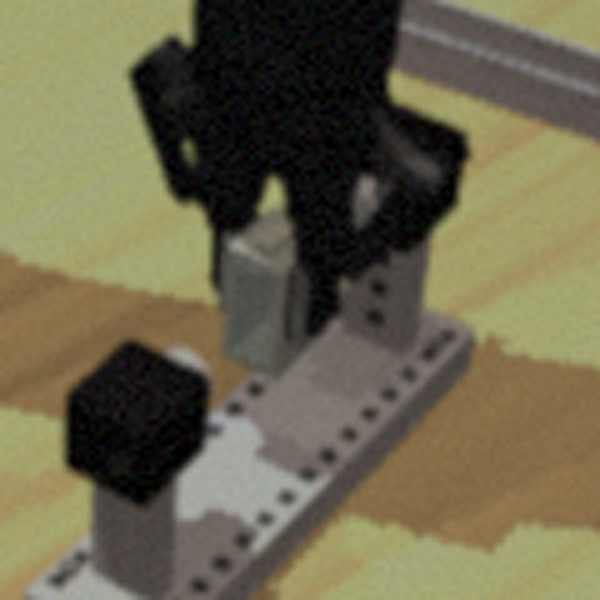

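View pics/c6_side.png

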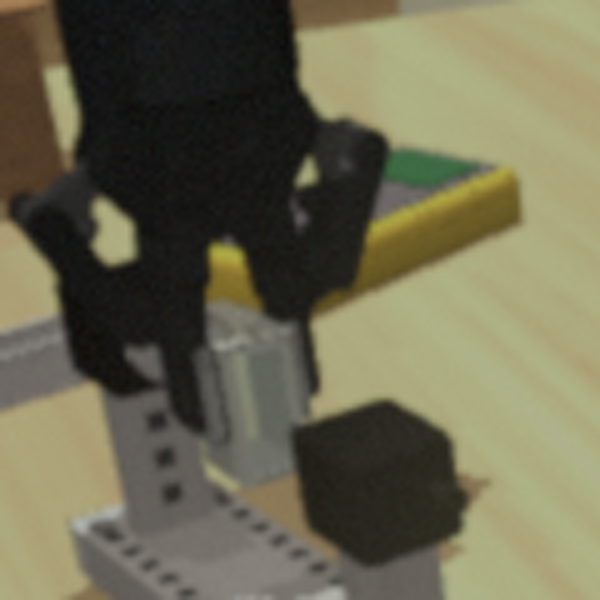

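View pics/wrist6.png

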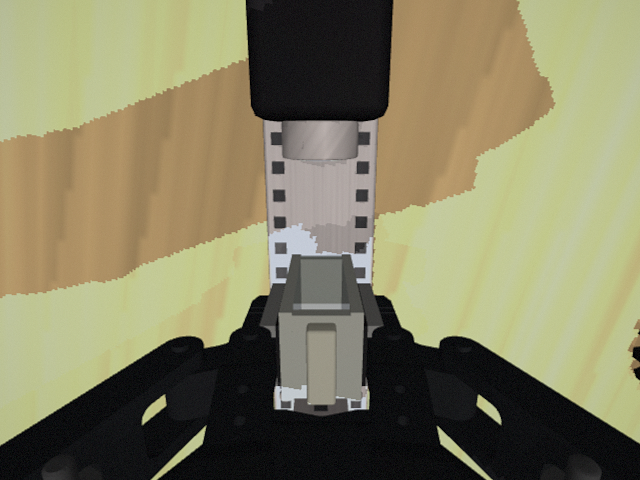

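```bash
python3 - <<'E'
import cv2
from h import *
# gate per-camera fits: draw gate (red lens) and cell for the same centre -> any relative offset shows
for n,q,v in(("scene",(305,80),(.4632,.2455)),("side",(130,110),(.4641,.2438))):
    im=cv2.imread(f"pics/{n}6.png");S=6
    im=cv2.resize(im[q[1]:q[1]+100,q[0]:q[0]+100],None,fx=S,fy=S,interpolation=cv2.INTER_CUBIC)
    a=np.radians(12.)
    def pl(L,col):
        L=np.array(L);w=np.c_[L[:,:2]@R(a).T+v,L[:,2]]
        cv2.polylines(im,[(((proj(n,w)-q+.5)*S-.5)).round().astype(int).reshape(-1,1,2)],False,col,1)
    for z in(.0825,.1375): pl([(-.013,-.016,z),(.013,-.016,z),(.013,.016,z),(-.013,.016,z),(-.013,-.016,z)],(0,255,0))
    for x in(-.013,.013):
        for y in(-.016,.016): pl([(x,y,.0825),(x,y,.1375)],(0,255,0))
    t=np.linspace(0,6.29,40)
    for s in(1,-1): pl(np.c_[.013*np.cos(t),0*t+s*.06,.11+.013*np.sin(t)],(0,0,255))
    cv2.imwrite(f"pics/ov6_{n}.png",im)
i=dict(I["wrist"],pose=np.load("w6.npy"))
im=cv2.imread("pics/wrist6.png");print(im.mean(2)[150:168,312:328].mean(1).round())
cv2.imwrite("pics/cw6.png",cv2.resize(im[100:180,265:375],None,fx=5,fy=5,interpolation=cv2.INTER_CUBIC))
for r in(158,159,160): print(r,ray(0,(320.3,r),.123,i))
E
```

```text
[163. 164. 163. 163. 164. 163. 164. 164. 159. 138. 148. 156. 150. 147.
 150. 157. 161. 166.]
158 [0.45148987 0.30642029 0.123     ]
159 [0.4515524  0.30612282 0.123     ]
160 [0.45161502 0.30582492 0.123     ]
```

View pics/ov6_scene.png

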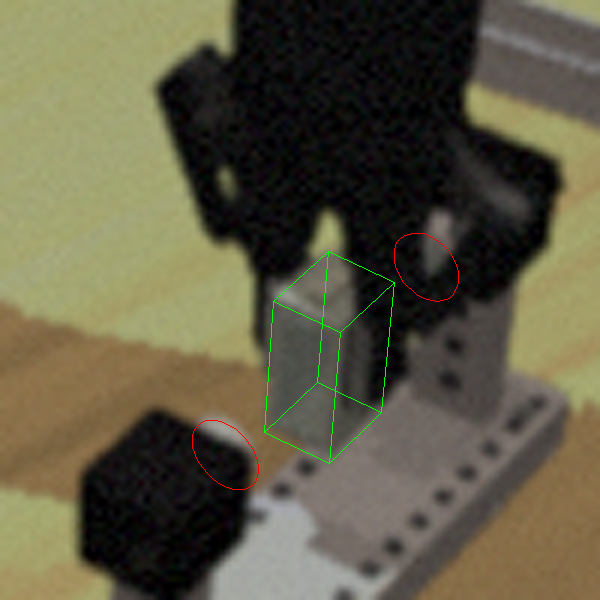

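View pics/ov6_side.png

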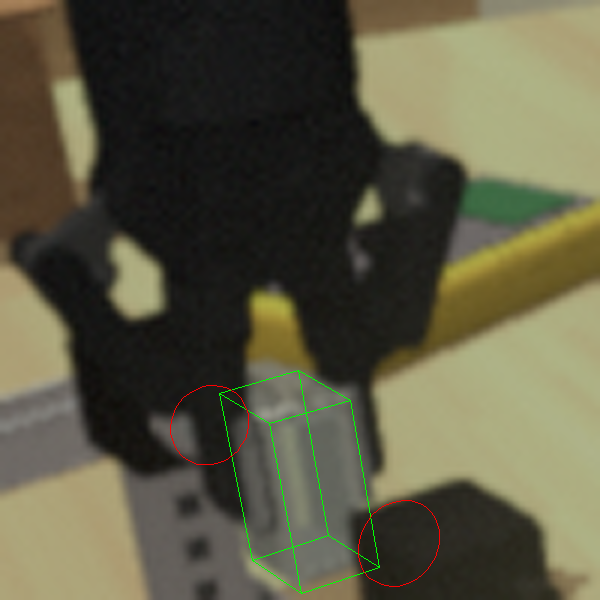

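View pics/cw6.png

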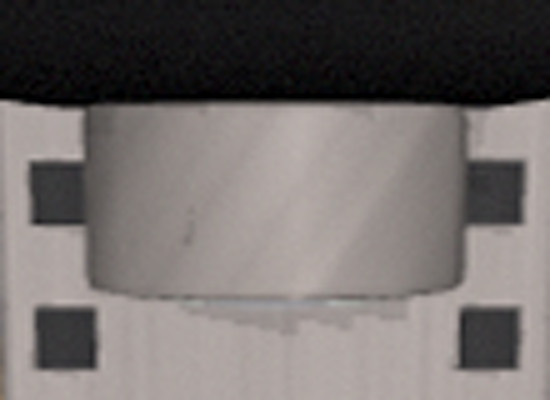

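Both overlays show the cell between the lenses with the same ~1 px offset for cell and lenses, so they agree relative to each other. The wrist refit of the far lens face gives beam mid ≈ (0.464, 0.247), and the TCP is at (0.464, 0.247). Yaw 11.9° against 11.95°. Handing in.

```bash
python3 - <<'E'
from workcell import manip
o=manip.get_obs();print(o['position'],abs(o['joint_velocities']).max(),o['grip_width'],o['ft_force'])
print(manip.hand_in())
E
```

```text
[0.46429166 0.24692662 0.17146407] 0.001677950467777129 0.30327640078601337 [ 0.84180129 -0.76097798 -0.74789519]
the job is handed in; nothing more can be done
None
```

I took the middle-sized cell, the one in the dock, by its two frosted sides at 35 N. I lifted it straight up, turned it to the gate's direction, and lowered it from above into the beam. I then handed the job in at about 10.8 s with the cell still held there; `hand_in` reported no verdict.

Last checks:
- **Position:** the gripper is at (0.464, 0.247). The wrist camera puts the middle of the beam at (0.464, 0.247), and the lens gap it measured was 119.4 mm against the stated 120 mm.
- **Height:** I estimate the cell's middle at about 110 mm above the bench.
- **Facing:** the jaws are turned to 11.9° and the gate lies at about 11.95°, so the windows face the lenses squarely.
- **Hold:** the opening is steady at 0.30, which matches the 26 mm cell. Outside force is about 1 N and the arm is still. I saw no slip or tilt between the grasp and the last picture.
- **Disagreement:** the scene and side cameras' fit to the gate base put the beam middle about 2 mm nearer along the beam, at y ≈ 0.2447. In the same pictures the lenses and the cell were both about 1 pixel off the drawn model, in the same direction. I therefore trusted the wrist camera's lens measurement.

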